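# Unhitch the mixer's clamp arm and hold it up

### The job

On the mixer's control box press the keys fully down one at a time: first the small round key, then the square key, then the long bar key. Then grip the tab of the spring latch on the clamp arm's coupler, pull it sideways to its stop while the arm is still down, lift the arm by the tab off the ball until the coupler is about 10 cm above it, and finish holding it there, still and in the fingers, so that the vials can be taken out. Leave everything else on the bench where it stands.

Things in the scene. Friction and masses are not known exactly. Their poses are not given: they have to be found in the camera images.
- key_round_top (a point): Centre of the top face of the smallest key: a round cap 18 mm across, black, in a white rim on the grey control box. The three keys stand in one row, 60 mm apart, in a varying order. At rest the tops stand 44 mm above the table, 14 mm above the box's top and 10 mm above their rims.
- key_round (a joint): How far the round key is pressed: 0 up, 0.006 m fully down. It counts as pressed from 0.004 m. Spring-loaded: 1 N starts it, 4 N holds it fully down, and it comes back up by itself.
- key_square_top (a point): Centre of the top face of the square key: a cap 26 x 26 mm, black, in a white rim on the grey control box. The three keys stand in one row, 60 mm apart, in a varying order. At rest the tops stand 44 mm above the table, 14 mm above the box's top and 10 mm above their rims.
- key_square (a joint): How far the square key is pressed: 0 up, 0.006 m fully down. It counts as pressed from 0.004 m. Spring-loaded: 1 N starts it, 4 N holds it fully down, and it comes back up by itself.
- key_bar_top (a point): Centre of the top face of the long bar key: a cap 46 mm long (across the row of keys) and 14 mm wide, black, in a white rim on the grey control box. The three keys stand in one row, 60 mm apart, in a varying order. At rest the tops stand 44 mm above the table, 14 mm above the box's top and 10 mm above their rims.
- key_bar (a joint): How far the bar key is pressed: 0 up, 0.006 m fully down. It counts as pressed from 0.004 m. Spring-loaded: 1 N starts it, 4 N holds it fully down, and it comes back up by itself.
- keypad: Grey control box of the mixer, 110 (x) x 190 (y) x 30 mm high, fixed to the table; origin under its centre. The row of keys runs along its y axis.
- mixer: White bench mixer, fixed: housing 330 x 130 mm, 50 mm high, a steel ball stud at the end nearest the robot, a block of three vials behind it, a clamp arm over them. Origin on the table under the ball; x points along the clamp arm from the ball to its hinge, y across it, z up. The housing reaches from 60 mm before the ball to 270 mm behind it.
- ball (a point): Centre of the steel ball (40 mm across) on its thin neck, 92 mm above the table. Same axes as the mixer.
- clamp_hinge (a point): Centre of the clamp arm's hinge, 220 mm behind the ball along the mixer's x, 117 mm above the table; the hinge's axis is the mixer's y.
- coupler (a point): Centre of the socket in the dark steel coupler (56 x 50 mm, top face 121 mm above the table) at the free end of the clamp arm; it coincides with the ball's centre while the arm is down, and rises with the arm.
- clamp_arm (a joint): Angle of the clamp arm in rad: 0 down on the ball, growing as the coupler end is lifted, up to 0.9. The arm turns freely and falls back when let go; lifting it at the coupler takes 3 to 6 N. With the latch home it cannot be lifted by more than about 1 mm.
- latch_tab (a point): Grip point on the latch's upright black tab on top of the coupler: mid-tab in x and y, 160 mm above the table, 24 mm below the tab's top. The tab is 24 mm along x, 12 mm thick along y, 56 mm tall, on a 6 mm steel slide. Axes as the mixer's while the arm is down (y: the way the latch is pulled). The latch rides on the arm, so the arm can be lifted by the tab.
- latch (a joint): Travel of the latch in m: 0 home (its fork under the ball), growing as the tab is pulled towards its +y, the side where the slide bends down past the coupler; end stop at 0.022. It frees the ball from 0.016 on, and must stay pulled until the coupler has risen 30 mm. Spring: 3 N at home, 7.4 N at the stop; it returns by itself.
- jar: Bystander, not to be disturbed: small amber glass jar with white cap, 40 mm across, 55 mm tall; origin under its centre.
- beaker: Bystander, not to be disturbed: clear glass beaker, 68 mm across, 90 mm tall; origin under its centre.
- flask: Bystander, not to be disturbed: clear conical flask, 84 mm across at the foot, 120 mm tall; origin under its centre.
- wash_bottle: Bystander, not to be disturbed: white plastic bottle, 64 mm across, 160 mm tall; origin under its centre.
- dish: Bystander, not to be disturbed: shallow white porcelain dish, 90 mm across, 16 mm tall; origin under its centre.
- spatula: Bystander, not to be disturbed: spatula with black handle, 170 mm long, lying flat; origin near its middle, x axis along it.

How it is judged (in metres and radians):
On the way, in this order (a step that is already met when the one before it is completed fails the run):
1. the round key is pressed, the other two are up (value of joint key_round above 0.004 m and value of joint each of key_square, key_bar below 0.002 m), for 0.05 s.
2. the square key is pressed, the other two are up (value of joint key_square above 0.004 m and value of joint each of key_round, key_bar below 0.002 m), for 0.05 s.
3. the bar key is pressed, the other two are up (value of joint key_bar above 0.004 m and value of joint each of key_round, key_square below 0.002 m), for 0.05 s.
4. the latch is pulled clear of the ball while the arm is still down and all keys are up (value of joint latch above 0.016 m and z of coupler in the frame of ball below 0.006 m and value of joint each of key_round, key_square, key_bar below 0.002 m), for 0.1 s.
5. the coupler is raised more than 7 cm above the ball in the fingers (z of coupler in the frame of ball above 0.07 m and contact force between the fingers and clamp_arm above 1 N), for 0.3 s.
At the end, for the whole second after the job is handed in: The coupler is held in the robot's fingers (more than 1 N) more than 7 cm above its place on the ball and short of the arm's upper stop (joint below 0.85 rad), still (below 0.1 rad/s); all keys are up again; no bystander has moved 3 cm or more (all of step 5 and value of joint clamp_arm below 0.85 rad and velocity of joint clamp_arm between -0.1 and 0.1 rad/s and value of joint each of key_round, key_square, key_bar below 0.002 m and distance of each of jar, beaker, flask, wash_bottle, dish, spatula from where it was at the start of the episode below 0.03 m); the arm keeps its last pose, push and grip.
It fails at once if two keys pressed at once (value of joint each of key_round, key_square above 0.004 m or value of joint each of key_round, key_bar above 0.004 m or value of joint each of key_square, key_bar above 0.004 m).
It fails at once if a bystander moved by 3 cm or more (not (distance of each of jar, beaker, flask, wash_bottle, dish, spatula from where it was at the start of the episode below 0.03 m)).
It also fails if it takes over 51 s, if anything falls off the work surface, if the arm or the gripper's body presses on something with over 40 N, if the wrist force passes 120 N, or if a joint passes its speed limit or range.

### The arm

A 6-joint arm with a two-finger parallel gripper is mounted at the origin on the work surface. World frame = base frame: x ahead of the robot, y to its left, z up, the work surface at z = 0. Lengths are in mm, angles in rad, forces in N, time in s.
With the tool pointing down it reaches from about 350 to 775 mm from the base axis. Payload 7.3 kg.
Tool frame: the origin (TCP) lies at the very end of the fingers, on their centre line; the grasp point (between the pads) lies 19 mm behind it (bot.tcp_to_grasp is the distance from the TCP to the grasp point, in mm); z points along the fingers, y is the direction in which the jaws open and shut (so a half turn about z gives the same grasp; the last joint's range is limited). The gripper opens to 92 mm and grips with 3 to 60 N. Pads are 19 mm wide; open, the fingers measure 130 mm over their backs; the gripper's body (75 mm by 190 mm) begins 47 mm behind the grasp point.
Start: joints at [-0.146, 0.342, 1.524, -0, 1.275, -0.146], TCP at [525.019, 0.019, 226.741] pointing down, gripper open.
Joint ranges: [-2.53, 2.53], [-0.77, 2.02], [0.04, 2.7], [-1, 4.14], [0.28, 2.66], [-3.11, 3.11]. Speed limits (rad/s): [2.57, 2.57, 3.14, 3.14, 3.14, 3.14].

### API

Orientations are given as [roll, pitch, yaw] about the fixed x, y, z axes, in that order (R = Rz(yaw) Ry(pitch) Rx(roll)).
In Python, from plant import bot gives the robot as it stands. The module is installed in compiled form; this text tells all that it offers.
- The arm moves only by the tool carry_out, never from a script. Its argument "motion" is a list of rows, each a list of 5 numbers: the closure, from 0 (fully open) to 1 (shut), then the shift along the tool's x, y, z in mm, then the turn about the tool's z in degrees. In form: [[claw, dx, dy, dz, spin], ...]. A call has 1 to 10 rows; each row is the pose to reach, as a shift and turn from the pose measured when the call began, along the tool's axes at that moment; what a row does not reach only later rows make up. A row lasts 1/8 s, in which the tool goes at most 62.5 mm and 10.7 degrees, less where a joint would pass 70% of its speed; a pose out of reach is approached as far as the arm can. A call with a gripper value outside its range is refused whole. The fingers move at their own pace and stop on an object; the grip force is fixed at half the most. Time passes only in rows, so rows that repeat a pose let the fingers close. It gives the time, the measured TCP pose, the force and the opening at its end, in the units of the state.
- bot.get_obs(): the state, without advancing time (a new reading comes with each control period).
- bot.capture(name): name is "scene" or "side" or "wrist"; returns a dict with "color" (420x560x3 uint8, red, green, blue), "depth" (420x560 float32, mm along the optical axis (not along the pixel's ray), 0 where there is no reading), "K" (3x3 intrinsics, pixels), "camera_from_world" (4x4, takes a point from world to camera coordinates). Camera axes: x right, y down, z forward; pixel columns grow to the right and rows downward; lengths in mm; the calibration is good to about 2 mm. A picture is of the moment at which its call begins.
- bot.close_job(): hands the job in, once; it reports no verdict.
The state is a dict: "time": time; "joint_positions": joint angles; "dq": joint speeds; "tau": joint torques, N m; "tool_pos": TCP position; "tcp_rot": TCP orientation; "contact_force": force on the tool from outside, world axes, zero at the start; "moment": the same for the moment, N m; "grip_width": finger opening in mm.
Only numpy, scipy, OpenCV 4.12 (cv2) and the standard library are available. Lean on these libraries where they do the work, as an engineer would, in place of code of your own. Each camera call takes 0.05 s, during which the arm holds its last target.

## Working session

There is one attempt and no reset: what is moved stays moved. The work goes in short steps, Python scripts to look and compute and a tool call to move; the robot and the scene stay as the last step left them, time stands still between calls to the robot, and variables do not carry over. Pictures are saved under pics/ and viewed, and the job is handed in when it is done.

Besides the shell and the picture viewer there is one more tool, called as name(argument=value, ...) on one line, values as JSON. carry_out: Moves the arm, as the interface text tells. Its arguments: {"type":"object","properties":{"motion":{"type":"array","items":{"type":"array","items":{"type":"number"}}}},"required":["motion"]}

```bash
mkdir -p pics; cat > h.py <<'E'
import numpy as np, cv2
from plant import bot
def cap(n,f):
    c=bot.capture(n); cv2.imwrite('pics/'+f+'.png',c['color'][:,:,::-1]); np.savez('pics/'+f+'.npz',**c); return c
def px2w(c,u,v,d=None,z=None):
    K=c['K'];T=np.linalg.inv(c['camera_from_world'])
    r=np.linalg.inv(K)@[u,v,1.]
    if z is not None:
        a=T[:3,:3]@r; return T[:3,3]+a*(z-T[2,3])/a[2]
    if d is None: d=c['depth'][int(round(v)),int(round(u))]
    return (T@np.r_[r*d,1])[:3]
def w2px(c,p):
    q=c['camera_from_world']@np.r_[p,1]; q=c['K']@q[:3]; return q[:2]/q[2]
E
python3 - <<'E'
from h import *
for n in ['scene','side','wrist']: cap(n,n+'0')
print(bot.get_obs())
E
```

```text
{'time': 0.15, 'joint_positions': array([-1.46001623e-01,  3.42584995e-01,  1.52479304e+00,  2.19079538e-05,
        1.27537850e+00, -1.46021097e-01]), 'dq': array([ 0.00080479, -0.00089264, -0.00290993, -0.00172233, -0.00044453,
       -0.00088153]), 'tau': array([ 7.52666965e-04, -4.31470585e+01, -2.44352603e+01,  7.18239485e-02,
        5.38185902e-02, -1.32920518e-04]), 'tool_pos': array([5.24704243e+02, 7.16350795e-02, 2.26194609e+02]), 'tcp_rot': array([-3.14044421e+00, -1.90076241e-04,  1.57080930e+00]), 'contact_force': array([-0.19546393, -0.67950725,  0.39545745]), 'moment': array([ 0.00541577, -0.02622814, -0.05020429]), 'grip_width': 91.72670970366461}
```

View pics/scene0.png

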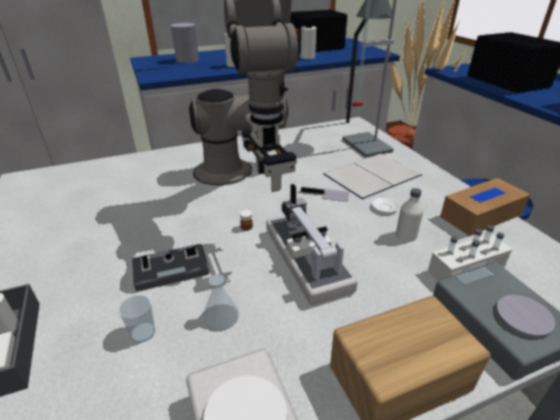

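View pics/side0.png

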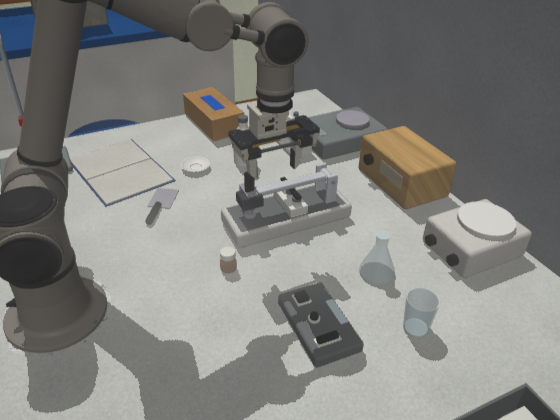

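View pics/wrist0.png

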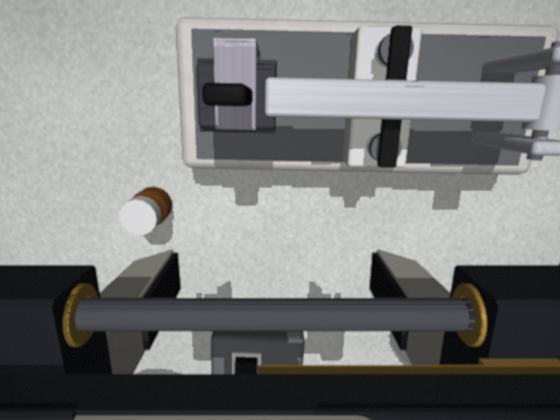

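```bash
python3 - <<'E'
from h import *
for n in ['scene0','side0','wrist0']:
    c=dict(np.load(f'pics/{n}.npz')); T=np.linalg.inv(c['camera_from_world']); print(n,T.round(3).tolist(),c['K'][0,0])
s=cv2.imread('pics/side0.png')
cv2.imwrite('pics/side0k.png',cv2.resize(s[270:370,260:380],None,fx=6,fy=6,interpolation=3))
cv2.imwrite('pics/side0m.png',cv2.resize(s[140:250,210:360],None,fx=5,fy=5,interpolation=3))
E
```

```text
scene0 [[0.375, 0.527, -0.763, 1337.96], [0.927, -0.217, 0.306, -291.076], [-0.004, -0.822, -0.57, 720.119], [0.0, 0.0, 0.0, 1.0]] 389.5763381406949
side0 [[0.903, -0.244, 0.354, 79.109], [-0.43, -0.526, 0.734, -913.255], [0.007, -0.815, -0.58, 885.331], [0.0, 0.0, 0.0, 1.0]] 527.9204904474839
wrist0 [[1.0, -0.0, -0.003, 523.788], [-0.001, -0.958, -0.285, 77.275], [-0.003, 0.285, -0.958, 383.722], [0.0, 0.0, 0.0, 1.0]] 359.9442025806391
```

View pics/side0k.png

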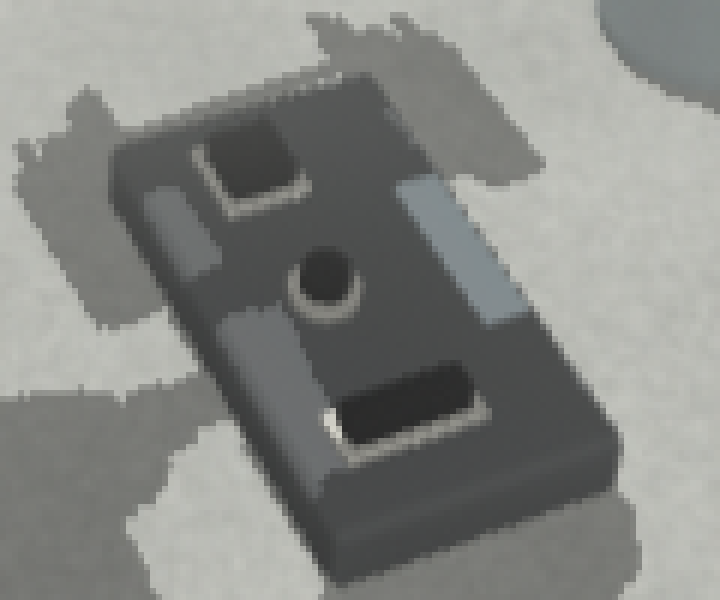

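View pics/side0m.png

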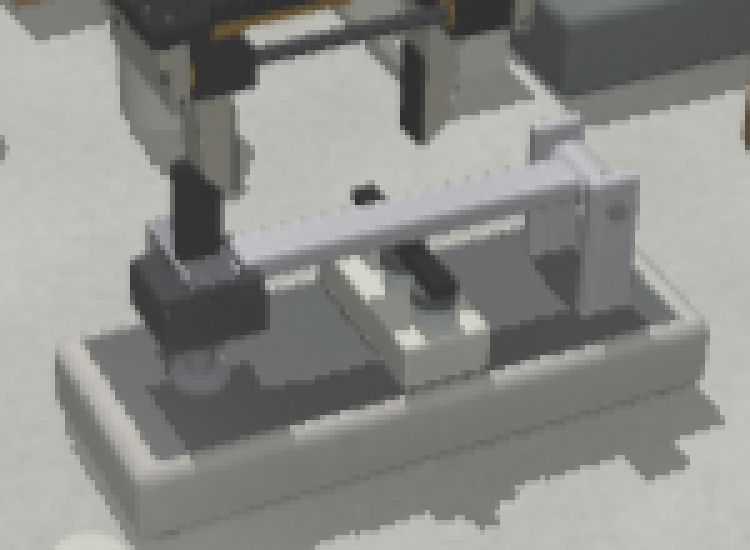

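```bash
python3 - <<'E'
from h import *
c=dict(np.load('pics/side0.npz'))
for n,u,v in [('sq',302,296.3),('rd',314.2,315.8),('bar',328,337)]:
    print(n,px2w(c,u,v,z=44).round(1),px2w(c,u,v).round(1))
print('tabtop side',px2w(c,210+200/5,140+165/5,z=184),px2w(c,210+200/5,140+165/5))
w=dict(np.load('pics/wrist0.npz'))
# tab top
for u,v,z in [(205,95,184),(250,95,184),(228,95,184),(236,128,121+6),(236,40,127),(232,60,121),(400,95,125),(540,80,120),(540,118,120),(300,82,125),(300,115,125)]: print(u,v,px2w(w,u,v,z=z).round(1),px2w(w,u,v).round(1))
s=cv2.imread('pics/wrist0.png')
cv2.imwrite('pics/wrist0m.png',cv2.resize(s[10:180,180:380],None,fx=4,fy=4,interpolation=3))
E
```

```text
sq [ 488.6 -221.4   44. ] [ 489.9 -219.1   41.3]
rd [ 485.6 -280.5   44. ] [ 485.9 -280.1   43.4]
bar [ 483.6 -340.3   44. ] [ 483.1 -341.    45. ]
tabtop side [497.52949305  74.3611701  184.        ] [463.689752    -5.51233807 240.72017043]
205 95 [486.5  81.4 184. ] [523.8  77.3 383.7]
250 95 [510.3  81.4 184. ] [508.1  82.  152.9]
228 95 [498.6  81.4 184. ] [498.6  81.4 183.5]
236 128 [496.2  60.7 127. ] [496.3  60.8 128.1]
236 40 [498.  116.8 127. ] [498.  116.6 128. ]
232 60 [494.2 105.3 121. ] [495.1 104.5 128.6]
400 95 [608.9  82.5 125. ] [609.2  82.5 124.1]
540 80 [705.9  92.4 120. ] [704.3  92.2 122.3]
540 118 [711.2  67.  120. ] [707.8  67.2 124.8]
300 82 [540.3  91.  125. ] [540.3  91.  124.9]
300 115 [540.7  69.3 125. ] [540.8  69.3 124.2]
```

View pics/wrist0m.png

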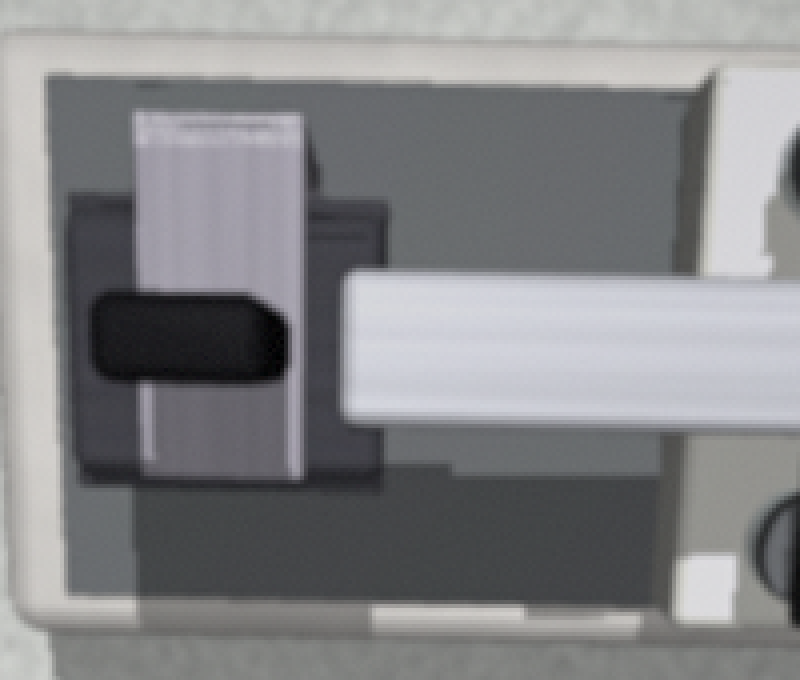

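```bash
python3 - <<'E'
from h import *
c=dict(np.load('pics/side0.npz'))
print('flask',px2w(c,378,268,z=10),px2w(c,384,237,z=118),'beaker',px2w(c,418,325,z=5),'jar',px2w(c,228,266,z=5))
E
```

```text
flask [ 713.36059707 -189.43656823   10.        ] [ 705.65034266 -200.64705105  118.        ] beaker [ 693.03454294 -367.67197748    5.        ] jar [392.65701505 -26.39668961   5.        ]
```

carry_out(motion=[[0.5, -40, -5, 0, 10], [1, -80, -10, 0, 20], [1, -130, -20, 0, 30], [1, -180, -25, 0, 40], [1, -230, -32, 0, 50], [1, -265, -39, 30, 60], [1, -281, -39, 60, 70], [1, -281, -39, 80, 80], [1, -281, -39, 90, 90], [1, -281, -39, 100, 91]])

```text
time: 1.4
tool_pos: [485.4, -280.9, 125.4]
tcp_rot: [-3.141, 0.002, -0.017]
contact_force: [0.4, 0.4, -0.0]
grip_width: 1.0
```

```bash
python3 - <<'E'
from h import *
c=cap('side','side1'); w=cap('wrist','wrist1')
s=cv2.imread('pics/side1.png')
cv2.imwrite('pics/side1k.png',cv2.resize(s[210:370,230:390],None,fx=3.6,fy=3.6,interpolation=3))
E
```

```text
(no output)
```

View pics/wrist1.png

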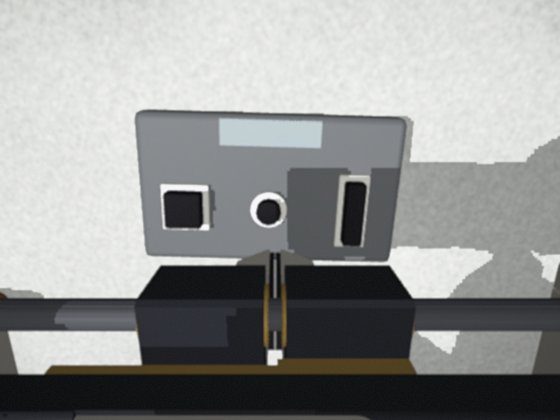

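View pics/side1k.png

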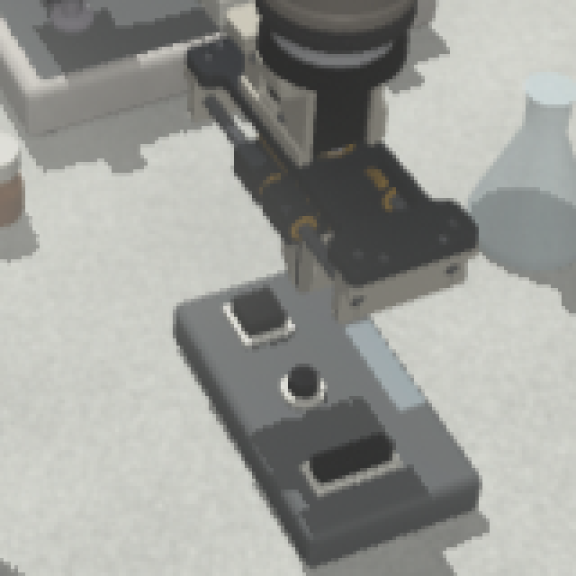

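```bash
python3 - <<'E'
from h import *
c=dict(np.load('pics/wrist1.npz'))
for n,u,v in [('sq',183,210),('rd',268,211),('bar',353,213)]: print(n,px2w(c,u,v,z=44).round(1),px2w(c,u,v).round(1))
E
```

```text
sq [ 490.8 -217.1   44. ] [ 491.3 -217.6   45.6]
rd [ 489.2 -275.8   44. ] [ 489.  -275.7   43.5]
bar [ 486.8 -334.5   44. ] [ 486.9 -334.4   44.3]
```

carry_out(motion=[[1, 2, -3, 50, 0], [1, 2, -3, 72, 0], [1, 2, -3, 80, 0], [1, 2, -3, 85, 0], [1, 2, -3, 87.5, 0], [1, 2, -3, 88, 0], [1, 2, -3, 88, 0]])

```text
time: 2.38
tool_pos: [487.2, -277.5, 38.3]
tcp_rot: [-3.141, 0.002, -0.014]
contact_force: [-2.3, 1.5, 5.6]
grip_width: 0.1
```

carry_out(motion=[[1, 0, 0, -12, 0], [1, 0, 0, -30, 0], [1, 2, -30, -35, 0], [1, 2.5, -58, -30, 0], [1, 2.5, -58, -14, 0], [1, 2.5, -58, -5, 0], [1, 2.5, -58, -1.5, 0], [1, 2.5, -58, 0.3, 0], [1, 2.5, -58, 0.5, 0], [1, 2.5, -58, 0.5, 0]])

```text
time: 3.62
tool_pos: [490.5, -220.2, 38.3]
tcp_rot: [-3.141, 0.001, -0.015]
contact_force: [-1.1, 0.9, 5.2]
grip_width: 0.3
```

```bash
python3 - <<'E'
from h import *
c=cap('side','side2')
s=cv2.imread('pics/side2.png')
cv2.imwrite('pics/side2k.png',cv2.resize(s[210:370,230:390],None,fx=3.6,fy=3.6,interpolation=3))
E
```

```text
(no output)
```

View pics/side2k.png

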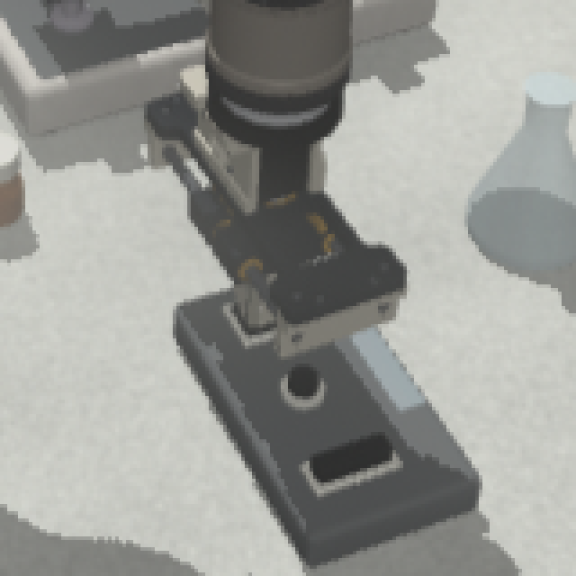

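The fingers stand centred on the square key (crop ~255,325), which is down. The other two keys are up. Next is the bar.

carry_out(motion=[[1, 0, 0, -12, 0], [1, 0, 0, -32, 0], [1, -2, 40, -38, 0], [1, -4, 80, -38, 0], [1, -5, 117, -30, 0], [1, -5, 117, -12, 0], [1, -5, 117, -5, 0], [1, -5, 117, -1, 0], [1, -5, 117, 0.5, 0], [1, -5, 117, 0.5, 0]])

```text
time: 4.92
tool_pos: [483.9, -337.0, 38.4]
tcp_rot: [3.141, 0.001, -0.014]
contact_force: [-2.3, -1.3, 3.6]
grip_width: 0.3
```

```bash
python3 - <<'E'
from h import *
c=cap('side','side3')
s=cv2.imread('pics/side3.png')
cv2.imwrite('pics/side3k.png',cv2.resize(s[210:370,230:390],None,fx=3.6,fy=3.6,interpolation=3))
E
```

```text
(no output)
```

View pics/side3k.png

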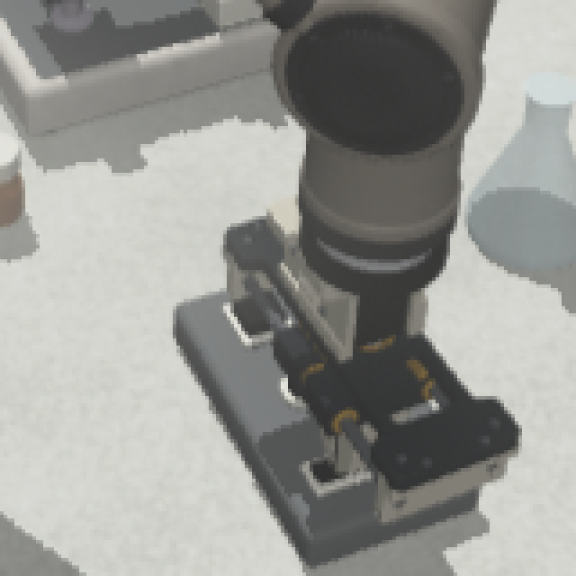

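carry_out(motion=[[1, 0, 0, 0.7, 0], [1, 0, 0, 0.7, 0], [1, 0, 0, -15, 0], [0.6, 0, 0, -75, 0], [0.5, 0, -20, -135, 0], [0.5, 1, -60, -185, 0], [0.5, 2, -110, -225, 0], [0.5, 3, -165, -225, 0], [0.5, 4, -220, -225, 0], [0.5, 5, -275, -225, 0]])

```text
time: 6.22
tool_pos: [493.1, -59.9, 264.4]
tcp_rot: [-3.142, -0.001, -0.014]
contact_force: [0.3, -0.6, -0.3]
grip_width: 45.9
```

carry_out(motion=[[0.5, 0, -45, 0, 0], [0.5, 0, -90, 0, 0], [0.5, 0, -90, 0, 0], [0.5, 0, -90, 0, 0]])

```text
time: 6.72
tool_pos: [494.4, 30.1, 264.9]
tcp_rot: [3.141, -0.002, -0.013]
contact_force: [1.2, 0.2, -0.7]
grip_width: 45.6
```

```bash
python3 - <<'E'
from h import *
c=cap('wrist','wrist4');cap('side','side4');cap('scene','scene4')
s=cv2.imread('pics/scene4.png')
cv2.imwrite('pics/scene4m.png',cv2.resize(s[160:310,240:370],None,fx=4,fy=4,interpolation=3))
s=cv2.imread('pics/side4.png')
cv2.imwrite('pics/side4m.png',cv2.resize(s[100:250,200:360],None,fx=4,fy=4,interpolation=3))
E
```

```text
(no output)
```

View pics/wrist4.png

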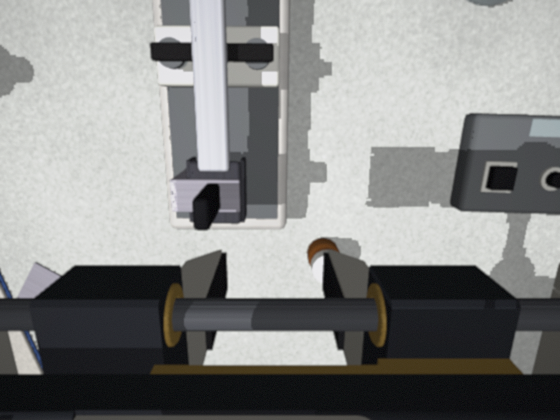

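View pics/side4m.png

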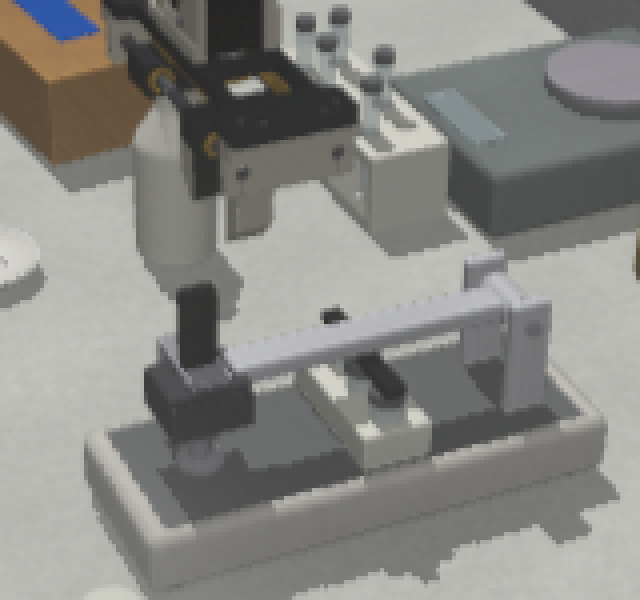

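View pics/scene4m.png

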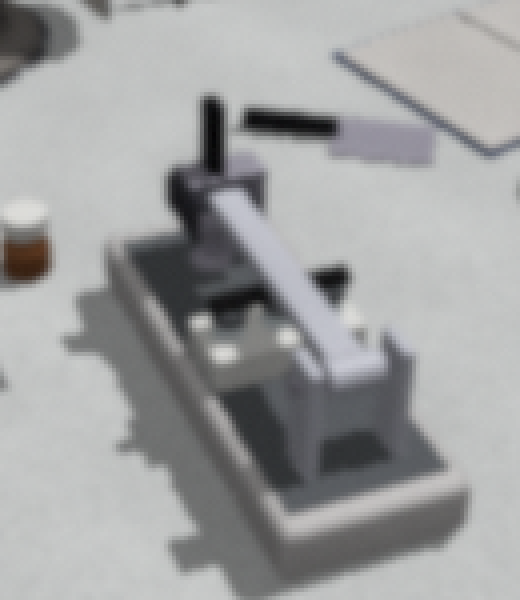

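```bash
python3 - <<'E'
from h import *
w=dict(np.load('pics/wrist4.npz'));s=dict(np.load('pics/side4.npz'));sc=dict(np.load('pics/scene4.npz'))
for c,u,v in [(s,249.2,181),(s,249.2,174),(sc,292.7,193.7),(sc,292.7,187),(w,204,215),(w,204,205),(w,204,221),(w,208,195)]: print(px2w(c,u,v).round(1), px2w(c,u,v,z=160).round(1))
i=cv2.imread('pics/wrist4.png');cv2.imwrite('pics/w4m.png',cv2.resize(i[140:240,150:300],None,fx=5,fy=5,interpolation=3))
E
```

```text
[495.7  76.  160.1] [495.8  76.2 160. ]
[496.2  76.2 180.4] [508.2 104.8 160. ]
[509.6  75.2 163.5] [504.3  77.6 160. ]
[506.6  76.2 182.9] [471.3  91.9 160. ]
[496.5  79.2 183.9] [489.1  84.2 160. ]
[503.5  78.8 183.1] [497.1  83.6 160. ]
[492.4  79.3 184.6] [484.3  84.5 160. ]
[507.4  78.  170.5] [504.8  80.1 160. ]
```

View pics/w4m.png

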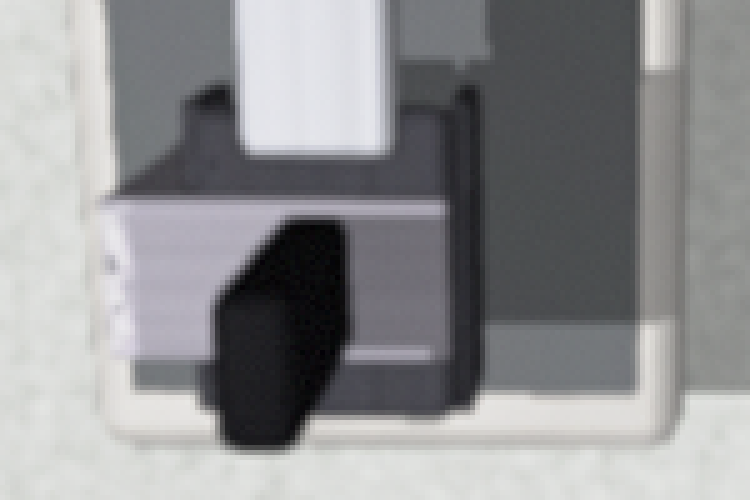

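carry_out(motion=[[0.5, 2, -40, 0, 0], [0.5, 2, -51, 20, 0], [0.5, 2, -51, 60, 0], [0.5, 2, -51, 95, 0], [0.5, 2, -51, 118, 0], [0.5, 2, -51, 124, 0], [0.5, 2, -51, 124, 0]])

```text
time: 7.75
tool_pos: [497.7, 79.5, 140.9]
tcp_rot: [3.142, -0.001, -0.016]
contact_force: [-0.0, 0.4, 0.4]
grip_width: 45.9
```

```bash
python3 - <<'E'
from h import *
cap('side','side5');cap('scene','scene5')
i=cv2.imread('pics/scene5.png');j=cv2.imread('pics/side5.png')
cv2.imwrite('pics/5.png',np.hstack([cv2.resize(i[150:250,240:340],None,fx=4,fy=4,interpolation=3),cv2.resize(j[110:210,200:300],None,fx=4,fy=4,interpolation=3)]))
E
```

```text
(no output)
```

View pics/5.png

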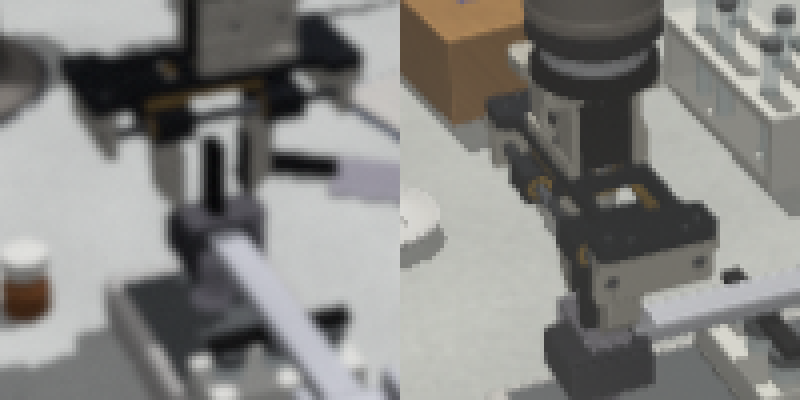

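The scene view shows the tab (crop x≈213) between the two fingers (≈170 and ≈250). I'll close on it.

carry_out(motion=[[0.8, 0, 0, 0, 0], [1, 0, 0, 0, 0], [1, 0, 0, 0, 0], [1, 0, 0, 0, 0], [1, 0, 0, 0, 0]])

```text
time: 8.48
tool_pos: [498.2, 81.6, 141.8]
tcp_rot: [-3.138, -0.003, -0.017]
contact_force: [-0.4, 8.5, 1.1]
grip_width: 12.0
```

carry_out(motion=[[1, 0, -6, 0, 0], [1, 0, -12, 0, 0], [1, 0, -18, 0, 0], [1, 0, -22, 0, 0], [1, 0, -24, 0, 0], [1, 0, -24, 0, 0]])

```text
time: 9.22
tool_pos: [498.6, 104.1, 141.8]
tcp_rot: [3.142, -0.003, -0.016]
contact_force: [-1.0, -10.5, 0.9]
grip_width: 11.7
```

```bash
python3 - <<'E'
from h import *
o=bot.get_obs();print(o['tool_pos'],o['contact_force'])
cap('side','side6');cap('wrist','wrist6')
i=cv2.imread('pics/side6.png');j=cv2.imread('pics/wrist6.png')
cv2.imwrite('pics/6.png',np.hstack([cv2.resize(i[130:230,200:300],None,fx=4,fy=4,interpolation=3),cv2.resize(j[100:300,180:380],None,fx=2,fy=2,interpolation=3)]))
E
```

```text
[498.59300806 104.11116914 141.78350317] [ -0.9869588  -10.54527804   0.85656486]
```

View pics/6.png

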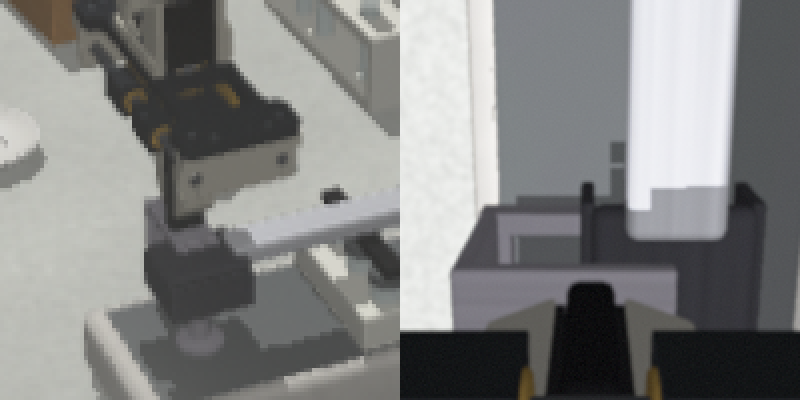

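carry_out(motion=[[1, 1, -2, 5, 0], [1, 1, -2, 0, 0]])

```text
time: 9.57
tool_pos: [499.8, 104.2, 142.5]
tcp_rot: [3.138, -0.004, -0.016]
contact_force: [3.5, -10.7, -7.2]
grip_width: 11.9
```

I gave that call's first row the wrong dz sign: tool +z is down, so it pressed down 5 mm for one row. The pose and forces show it did no harm. I'll lift with negative dz.

carry_out(motion=[[1, 1, -1.8, -6, 0], [1, 2.5, -1.8, -11, 0], [1, 5.5, -1.8, -21.5, 0], [1, 9, -1.8, -32, 0], [1, 13, -1.8, -42.5, 0], [1, 17.5, -1.8, -52.5, 0], [1, 17.5, -1.8, -52.5, 0]])

```text
time: 10.45
tool_pos: [516.6, 103.9, 194.3]
tcp_rot: [3.135, -0.001, -0.017]
contact_force: [-1.2, -11.3, -5.4]
grip_width: 11.7
```

```bash
python3 - <<'E'
from h import *
cap('side','side7');cap('wrist','wrist7')
i=cv2.imread('pics/side7.png');j=cv2.imread('pics/wrist7.png')
cv2.imwrite('pics/7.png',np.hstack([cv2.resize(i[100:240,200:340],(400,400),interpolation=3),cv2.resize(j[100:300,180:380],None,fx=2,fy=2,interpolation=3)]))
E
```

```text
(no output)
```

View pics/7.png

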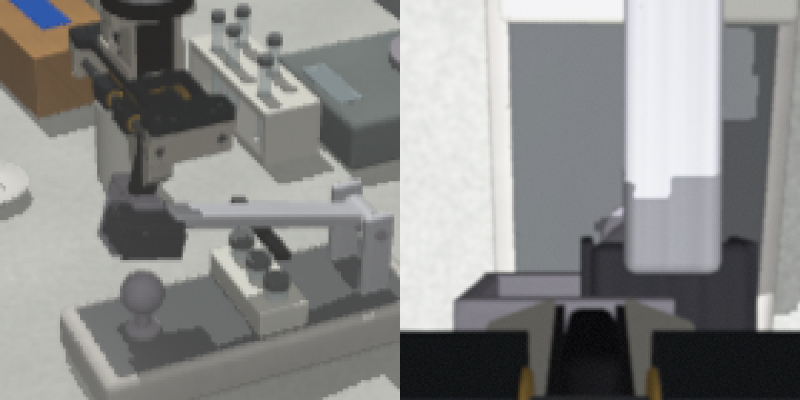

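The coupler is off the ball and held in the fingers. I'll continue the arc.

carry_out(motion=[[1, 5, -1.8, -10, 0], [1, 10.5, -1.8, -19.5, 0], [1, 16.5, -1.8, -29, 0], [1, 23, -1.8, -38, 0], [1, 27, -1.8, -43, 0], [1, 27, -1.8, -43, 0], [1, 27, -1.8, -43, 0], [1, 27, -1.8, -43, 0]])

```text
time: 11.55
tool_pos: [542.1, 103.4, 235.6]
tcp_rot: [3.131, 0.004, -0.018]
contact_force: [-3.3, -12.0, -3.8]
grip_width: 11.7
```

```bash
python3 - <<'E'
from h import *
c=cap('side','side8');cap('scene','scene8')
i=cv2.imread('pics/side8.png');j=cv2.imread('pics/scene8.png')
cv2.imwrite('pics/8.png',np.hstack([cv2.resize(i[80:240,200:360],(400,400),interpolation=3),cv2.resize(j[130:310,200:380],(400,400),interpolation=3)]))
E
```

```text
(no output)
```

View pics/8.png

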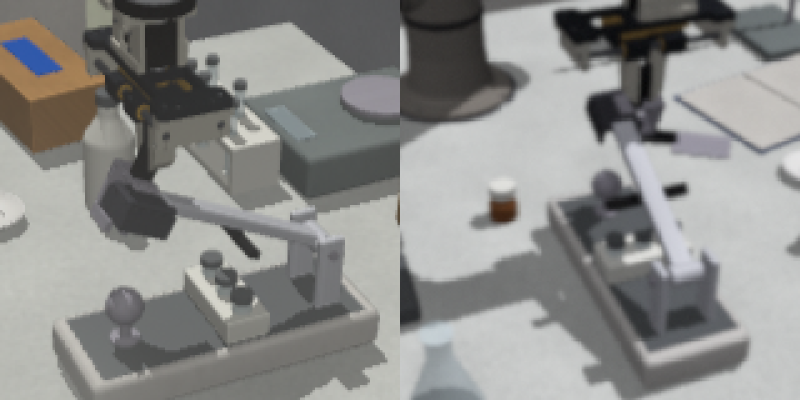

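View pics/side8.png

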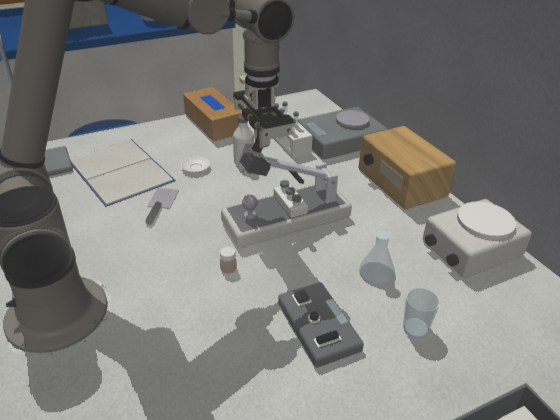

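carry_out(motion=[[1, 0, 0, 0, 0], [1, 0, 0, 0, 0], [1, 0, 0, 0, 0], [1, 0, 0, 0, 0]])

```text
time: 12.15
tool_pos: [541.5, 102.6, 234.8]
tcp_rot: [3.129, 0.006, -0.019]
contact_force: [-1.4, -6.2, -2.4]
grip_width: 12.1
```

```bash
python3 - <<'E'
from h import *
o=bot.get_obs();print(o['tool_pos'],o['dq'].round(4),o['grip_width'],o['contact_force'])
c=bot.capture('side')
a=np.load('pics/side0.npz')['color'].astype(int)
for n,p in [('jar',(228,258)),('beaker',(420,310)),('flask',(380,260)),('dish',(196,166)),('spat',(160,203))]:
    u,v=p; print(n,abs(a[v-18:v+18,u-16:u+16]-c['color'][v-18:v+18,u-16:u+16]).mean().round(1))
E
```

```text
[541.50644364 102.5521984  234.81459514] [0.0003 0.0002 0.0001 0.0005 0.002  0.001 ] 12.133122276423256 [-1.40910865 -6.23584521 -2.36740331]
jar 1.1
beaker 0.6
flask 0.6
dish 0.7
spat 0.7
```

```bash
python3 -c "
from plant import bot
print(bot.close_job()); o=bot.get_obs(); print(o['time'],o['tool_pos'],o['grip_width'])"
```

```text
the job is handed in; nothing more can be done
None
the job is handed in; nothing more can be done
```

I pressed the round, square and bar keys in that order. Then I gripped the latch tab, pulled it about 22 mm in +y while the arm was down, lifted the coupler off the ball along its arc, and handed in with it still held. The job reported no verdict.

- **Keys:** The fingertips stopped at about 38.3 mm on each key, so each was pressed about 5.7 mm. In the last side view all three keys are up again.
- **Coupler:** The tab is still in the fingers (opening 12 mm). It rose about 93 mm, which puts the coupler about 10 cm above the ball. Joint speeds were near zero, at most 0.002 rad/s.
- **Bystanders:** The jar, beaker, flask, dish and spatula look unchanged against the first side view. The wash bottle I checked only by eye.
- **Time:** The robot's clock stood at about 12.2 s of the 51 s allowed.

Two things did not go cleanly:
- **Wrong sign before the lift:** One row before the lift pushed down 5 mm instead of up. It showed no effect on the pose, and the forces stayed small.
- **Camera disagreement:** The side and wrist cameras differed by 4 to 6 mm on the key positions. I used their average, and the key presses and tab grip worked.

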